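# Pin the swivel arm of a tablet stand

### The job

Take the long hinge pin out of the wooden desk block and thread it from above through the three holes of the tablet stand's swivel joint (upper lug, arm, lower lug) until its flange sits fully home on the upper lug, then let go of it. Feel your way in without forcing the pin against the joint, and leave the other things where they are.

Things in the scene. Friction and masses are not known exactly. Their poses are not given: they have to be found in the camera images.
- pin: Long steel hinge pin, upright in one of the block's three holes (which one varies). Origin: its lower tip, z up its axis. Shaft 12 mm in diameter, 75 mm long, its lowest 6 mm tapered to a flat nose 9.6 mm wide. Flange 28 mm wide at 75 to 79 mm; black knob 22 mm in diameter to grip at 79 to 119 mm. About 0.13 kg. Must never press on the joint with over 30 N.
- bracket: Swivel bracket of the tablet stand. Origin: centre of the underside of its dark base plate (130 x 100 x 8 mm) on the desk, z up; the arm with the tablet tray leads away along its +x. On the plate stands an aluminium fork: a lower and an upper lug, joined by a web on the -x side (26 to 38 mm from the holes' axis). With the pin home its tip is 19 mm above this origin.
- upper_lug (a point): Nominal mouth of the upper lug's hole: on the bracket's axis, 94 mm above the bracket's origin. Lug 52 x 46 x 12 mm, its top at this height; vertical hole 14 mm in diameter, rim chamfered 1 mm. The fork's mount is slotted: its holes' true axis is vertical but up to 6 mm off this point in bracket x and up to 6 mm in y, and does not give way.
- middle_eye (a point): Nominal mouth of the arm's eye, 68 mm above the bracket's origin. Eye 52 x 46 x 12 mm, its top at this height, between the lugs, hole 14 mm in diameter. It lies up to 2 mm in x and in y off the fork's true axis; it gives way sideways to about 3 N along each axis and stays where it is pushed.
- lower_lug (a point): Nominal mouth of the lower lug's hole, 42 mm above the bracket's origin. Lug 52 x 46 x 12 mm, its top at this height, hole 14 mm in diameter, in line with the upper lug's hole (so off this point by as much).
- block: Wooden desk block, 50 x 190 x 60 mm, fixed. Origin: centre of its underside, its length along its y. Three vertical blind holes 14.5 mm in diameter and 50 mm deep, at y = -65, 0 and 65 mm: they hold the long pin, the short pin and the marker.
- short_pin: Bystander: shorter pin (55 mm shaft, knob only 16 mm in diameter and 18 mm high), upright in a hole of the block. Origin: its lower tip. To be left alone.
- marker: Bystander: marker pen, 135 mm long, 13 mm in diameter, upright in a hole of the block. Origin: its lower end. To be left alone.
- mouse: Bystander: black computer mouse, about 100 x 60 x 34 mm, on a mouse pad. Origin: centre of its underside. To be left alone.
- mug: Bystander: white mug, 80 mm wide and 95 mm high. Origin: centre of its underside. To be left alone.

How it is judged:
By the outcome, as a careful person would: the job done as asked, in the order asked, and still so for the second after the job is handed in, with the robot touching nothing.
It also fails if it takes over 72 s, if anything falls off the work surface, if the arm or the gripper's body presses on something with over 40 N, if the wrist force passes 120 N, or if a joint passes its speed limit or range.

### The arm

A 7-joint arm with a two-finger parallel gripper is mounted at the origin on the work surface. World frame = base frame: x ahead of the robot, y to its left, z up, the work surface at z = 0. Lengths are in mm, angles in rad, forces in N, time in s.
With the tool pointing down it reaches from about 400 to 900 mm from the base axis. Payload 5.5 kg.
Tool frame: the origin (TCP) lies midway between the tips of the shut fingers; the grasp point (between the pads) lies 19 mm behind it; y points along the fingers, z is the direction in which the jaws open and shut, and the axes are right-handed (so a half turn about y gives the same grasp; the last joint's range is limited). The gripper opens to 85 mm and grips with 20 to 120 N. Pads are 22 mm wide; open, the fingers measure 114 mm over their backs; the gripper's body (76 mm by 85 mm) begins 54 mm behind the grasp point. The pads swing forward as they close: fully open they stand 13 mm farther back than shut.
Start: joints at [1.389, 0.501, -0.427, 1.55, 0.221, 1.138, -0.21], TCP at [279.712, -586.738, 231.31] pointing down, gripper open.
Joint ranges: [-2.88, 2.88], [-0.31, 2.03], [-1.54, 1.56], [0.2, 2.42], [-1.41, 4.55], [0.19, 2.02], [-2.57, 2.57]. Speed limits (rad/s): [2.57, 2.57, 3.14, 3.14, 3.14, 3.14, 3.14].

### API

Orientations are given as a unit quaternion [w, x, y, z].
In Python, from bench import ctrl gives the robot as it stands. The module is installed in compiled form; this text tells all that it offers.
- The arm moves only by the shell command python3 -m inch 'ROWS' [OPENING] [FORCE]. ROWS is a JSON object of lists of equal length, an entry for each row: "delta_pos": the shift along the tool's x, y, z as a fraction of full scale, a list of three; "turn": the turn about the tool's y as a fraction of full scale. In form: {"delta_pos": [[x, y, z], ...], "turn": [turn, ...]}. A call has 1 to 20 rows; each row shifts and turns the commanded pose from where the row before left it, along the tool's axes as they then stand; what a row does not reach is not made up. Full scale, the value 1, is 75 cm for a shift and 180 degrees for a turn. A row lasts 1/12 s, in which the tool goes at most 41.7 mm and 7.16 degrees, less where a joint would pass 70% of its speed; a pose out of reach is approached as far as the arm can. A call with a number of a shift or a turn outside -1 to 1 is refused whole. A call with a gripper value outside its range is refused whole. OPENING is the closure, from -1 (fully open) to 1 (shut), set as the call begins (- or left out, the last holds). The fingers move at their own pace and stop on an object; FORCE is the grip in N (left out, the last holds). Time passes only in rows, so rows that do not move let the fingers close. It gives the time, the measured TCP pose, the force and the opening at its end, in the units of the state.
- ctrl.get_obs(): the state, without advancing time (a new reading comes with each control period).
- ctrl.capture(name): name is "scene" or "top"; returns a dict with "frame" (420x560x3 uint8, red, green, blue), "fx", "fy", "cx", "cy" (pixels), "pose" (4x4, takes a point from camera to world coordinates). Camera axes: x right, y up, looking along -z (the intrinsics and any distortion apply to the point x, -y, -z); pixel columns grow to the right and rows downward; lengths in mm; the calibration is good to about 2 mm. A picture is of the moment at which its call begins. There is no depth.
- ctrl.job_done(): hands the job in, once; it reports no verdict.
The state is a dict: "t": time; "joint_positions": joint angles; "joint_vel": joint speeds; "joint_torque": joint torques, N m; "tcp_pos": TCP position; "eef_rot": TCP orientation; "wrist_force": force on the tool from outside, world axes, zero at the start; "torque": the same for the moment, N m; "width": opening from 0.0 (shut) to 1.0 (fully open).
Only numpy, scipy, OpenCV 4.12 (cv2) and the standard library are available. Lean on these libraries where they do the work, as an engineer would, in place of code of your own. Each camera call takes 0.05 s, during which the arm holds its last target. There are 200 camera calls.

## Working session

There is one attempt and no reset: what is moved stays moved. The work goes in short steps, Python scripts to look and compute and a shell command to move; the robot and the scene stay as the last step left them, time stands still between calls to the robot, and variables do not carry over. Pictures are saved under pics/ and viewed, about 8 in all and at most 12, crops included, and the job is handed in when it is done.

```bash
mkdir -p pics
python3 - <<'E'
from bench import ctrl
import cv2,numpy as np
o=ctrl.get_obs();print(o)
for n in("scene","top"):
    c=ctrl.capture(n);cv2.imwrite(f"pics/{n}0.png",c["frame"][:,:,::-1])
    print(n,[c[k] for k in("fx","fy","cx","cy")],c.keys());print(np.round(c["pose"],4).tolist())
E
```

```text
{'t': 0.0, 'joint_positions': array([ 1.38921696,  0.50183472, -0.42674674,  1.55146268,  0.22078395,
        1.13830111, -0.21032219]), 'joint_vel': array([-0.00123432, -0.00064662,  0.00035636,  0.00106824,  0.00022969,
        0.00071036,  0.00079009]), 'joint_torque': array([-1.52736021e-05, -5.69522274e+01, -5.81647709e+00, -2.80943924e+01,
        1.05917544e-02,  1.20433891e-02,  4.01639852e-05]), 'tcp_pos': array([ 279.30571057, -586.15456903,  230.25837776]), 'eef_rot': array([ 0.15582278, -0.15609026,  0.69037242, -0.68901452]), 'wrist_force': array([-0.47808235, -0.30923768, -0.32727035]), 'torque': array([-0.03080891, -0.00225208,  0.02046849]), 'width': 1.0002500363096096}
scene [384.7611042475621, 384.7611042475621, 275.95788717618456, 212.47113885815023] dict_keys(['frame', 'fx', 'fy', 'cx', 'cy', 'pose'])
[[0.1682, -0.5666, 0.8066, 1263.543], [0.9857, 0.0892, -0.1428, -169.6004], [0.0089, 0.8191, 0.5735, 652.7626], [0.0, 0.0, 0.0, 1.0]]
top [517.0672191267681, 517.0672191267681, 268.447736907245, 216.2087180116523] dict_keys(['frame', 'fx', 'fy', 'cx', 'cy', 'pose'])
[[-0.0294, 0.9921, -0.1219, 312.1671], [-0.9995, -0.0308, -0.01, -21.7139], [-0.0137, 0.1216, 0.9925, 1625.935], [0.0, 0.0, 0.0, 1.0]]
```

View pics/scene0.png

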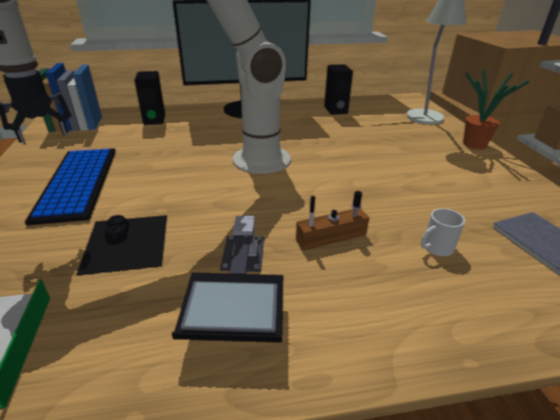

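View pics/top0.png

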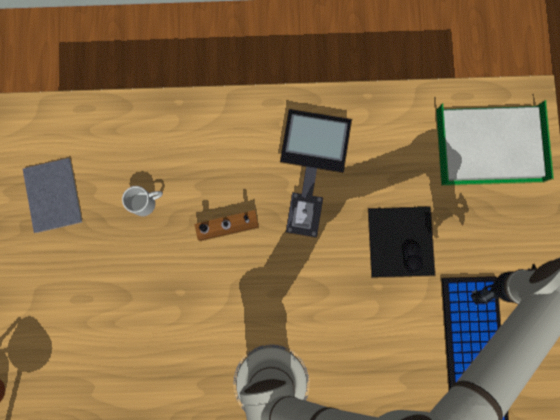

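The scene view shows the block at about (333,228), the bracket at (243,245) and the mug at (443,232). The top view shows the block at (227,222) and the fork at (303,212). I'll enlarge both views.

Run:
```python
import cv2,numpy as np
s=cv2.imread("pics/scene0.png");t=cv2.imread("pics/top0.png")
def z(im,x0,y0,w,h,k): return cv2.resize(im[y0:y0+h,x0:x0+w],None,fx=k,fy=k,interpolation=cv2.INTER_CUBIC)
# scene crops x5: (210,180) 160x120 ; top x5: (190,165) 160x120
cv2.imwrite("pics/s1.png",z(s,215,180,160,100,5));cv2.imwrite("pics/t1.png",z(t,185,165,150,85,5))
```

```text
(no output)
```

View pics/s1.png

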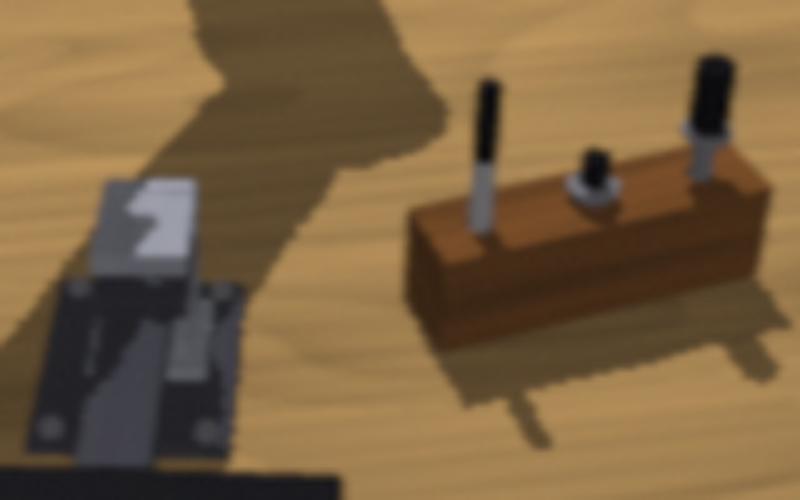

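View pics/t1.png

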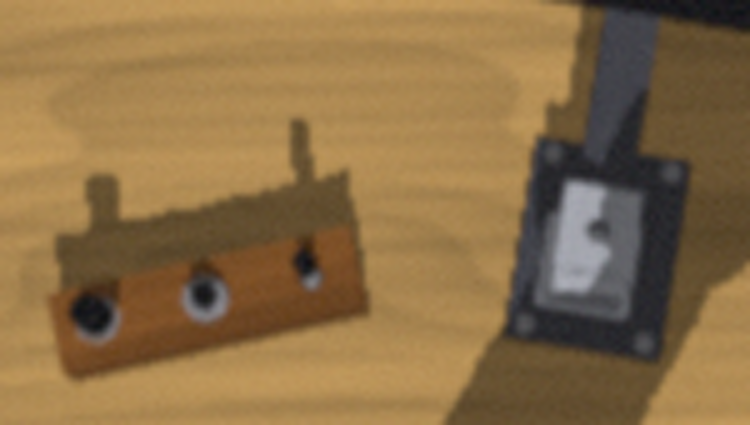

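The long pin is in the block's +y end hole: scene crop (714,62), top crop (95,314). The marker is at the bracket end and the short pin is in the middle. The upper lug's hole shows in the top crop at about (599,229), half in shadow.

```bash
cat > h.py <<'E'
import numpy as np
C={"scene":((384.761,384.761,275.958,212.471),np.array([[0.1682,-0.5666,0.8066,1263.543],[0.9857,0.0892,-0.1428,-169.6004],[0.0089,0.8191,0.5735,652.7626]])),
"top":((517.067,517.067,268.4477,216.2087),np.array([[-0.0294,0.9921,-0.1219,312.1671],[-0.9995,-0.0308,-0.01,-21.7139],[-0.0137,0.1216,0.9925,1625.935]]))}
def ray(c,u,v):
    (fx,fy,cx,cy),P=C[c];return P[:,3],P[:,:3]@np.array([(u-cx)/fx,-(v-cy)/fy,-1])
def at(c,u,v,z):
    o,d=ray(c,u,v);return np.round((o+d*(z-o[2])/d[2])[:2],1)
def crop(c,x0,y0,k,u,v,z): return at(c,x0+(u+.5)/k-.5,y0+(v+.5)/k-.5,z)
def proj(c,p):
    (fx,fy,cx,cy),P=C[c];q=P[:,:3].T@(np.array(p)-P[:,3]);return np.round([cx-fx*q[0]/q[2],cy+fy*q[1]/q[2]],1)
E
python3 - <<'E'
from h import *
T=lambda u,v,z:crop("top",185,165,5,u,v,z);S=lambda u,v,z:crop("scene",215,180,5,u,v,z)
print("pin",T(95,314,129),S(714,62,129),"knob bottom S",S(706,127,89))
print("short flange",T(206,299,69), "block",[T(*p,60) for p in((50,293),(350,223),(370,313),(72,378))],[S(*p,60) for p in((410,210),(725,143),(770,188),(447,265))])
print("hole",T(599,229,94))
print("plate",[T(*p,8) for p in((540,140),(690,162),(660,358),(508,336))])
print("lug",[T(*p,94) for p in((568,180),(643,190),(632,300),(552,292))],"S lugtop",[S(*p,94) for p in((105,180),(197,178),(190,257),(92,275))])
from scipy.spatial.transform import Rotation as R
q=[0.15582278,-0.15609026,0.69037242,-0.68901452];print(R.from_quat(q[1:]+q[:1]).as_matrix().round(3))
E
```

```text
pin [469.1 183.2] [468.9 183.7] knob bottom S [469.6 184.5]
short flange [482.4 123.9] block [array([490., 220.]), array([527.4,  35.8]), array([471.7,  25. ]), array([437.6, 207.2])] [array([479. ,  24.1]), array([445.4, 207.8]), array([489.6, 216.8]), array([527.3,  32.5])]
hole [ 514.5 -114.1]
plate [array([583.8, -84.1]), array([ 566.7, -178.4]), array([ 443.1, -154.4]), array([459.9, -59.7])]
lug [array([544.6, -96.7]), array([ 537.2, -141.3]), array([ 471.2, -132.1]), array([477.5, -84.7])] S lugtop [array([ 475.4, -132.4]), array([480.9, -86.8]), array([544.4, -98. ]), array([ 550.9, -144.8])]
[[-0.903 -0.001  0.43 ]
 [-0.43   0.002 -0.903]
 [-0.    -1.    -0.002]]
```

```bash
python3 -m inch '{"delta_pos":[[-0.0356,0,-0.0306],[-0.0356,0,-0.0306],[-0.0356,0,-0.0306],[-0.0356,0,-0.0306],[-0.0356,0,-0.0306],[-0.0356,0,-0.0306],[-0.0356,0,-0.0306],[-0.0356,0,-0.0306],[-0.0356,0,-0.0306],[-0.0356,0,-0.0306],[-0.0356,0,-0.0306],[-0.0356,0,-0.0306],[0,0,0]],"turn":[0,0,0,0,0,0,0,0,0,0,0,0,0]}' -1 60
python3 -m inch '{"delta_pos":[[0,0,0],[0,0,0],[0,0,0],[0,0,0],[0,0,0],[0,0,0],[0,0,0],[0,0,0],[0,0,0],[0,0,0],[0,0,0],[0,0,0]],"turn":[-0.0378,-0.0378,-0.0378,-0.0378,-0.0378,-0.0378,-0.0378,-0.0378,-0.0378,-0.0378,-0.0378,0]}'
```

```text
t: 1.18
tcp_pos: [453.3, -192.2, 231.7]
eef_rot: [0.16, -0.159, 0.69, -0.688]
wrist_force: [0.5, 0.2, 0.3]
width: 0.999
t: 2.18
tcp_pos: [450.0, -200.4, 230.9]
eef_rot: [0.544, -0.544, 0.452, -0.452]
wrist_force: [-0.0, -0.6, -0.3]
width: 1.0
```

```bash
python3 -m inch '{"delta_pos":[[-0.0453,0,0.0106],[-0.0453,0,0.0106],[-0.0453,0,0.0106],[-0.0453,0,0.0106],[-0.0453,0,0.0106],[-0.0453,0,0.0106],[-0.0453,0,0.0106],[-0.0453,0,0.0106],[-0.0453,0,0.0106],[-0.0453,0,0.0106],[-0.0453,0,0.0106],[0,0.04,0],[0,0.04,0],[0,0.02,0],[0,0,0],[0,0,0],[0,0,0]],"turn":[0,0,0,0,0,0,0,0,0,0,0,0,0,0,0,0,0]}'
python3 - <<'E'
from bench import ctrl
import cv2,numpy as np
from h import *
o=ctrl.get_obs();print(o["tcp_pos"],o["eef_rot"])
s=ctrl.capture("scene")["frame"][:,:,::-1];t=ctrl.capture("top")["frame"][:,:,::-1]
k=5
a=cv2.resize(s[130:250,290:390],None,fx=k,fy=k,interpolation=cv2.INTER_CUBIC)
b=cv2.resize(t[190:240,280:330],None,fx=6,fy=6,interpolation=cv2.INTER_CUBIC)
im=np.zeros((600,800,3),np.uint8);im[:,:500]=a;im[:300,500:]=b
cv2.imwrite("pics/c2.png",im);print(proj("scene",[469,183.5,129]),proj("scene",o["tcp_pos"]))
E
```

```text
t: 3.6
tcp_pos: [470.1, 183.5, 157.3]
eef_rot: [0.543, -0.542, 0.453, -0.454]
wrist_force: [0.6, -0.1, -0.0]
width: 1.002
[470.10650751 183.45686416 157.29087576] [ 0.54305745 -0.54218815  0.45320266 -0.45357244]
[357.3 192. ] [358.9 182.8]
```

View pics/c2.png

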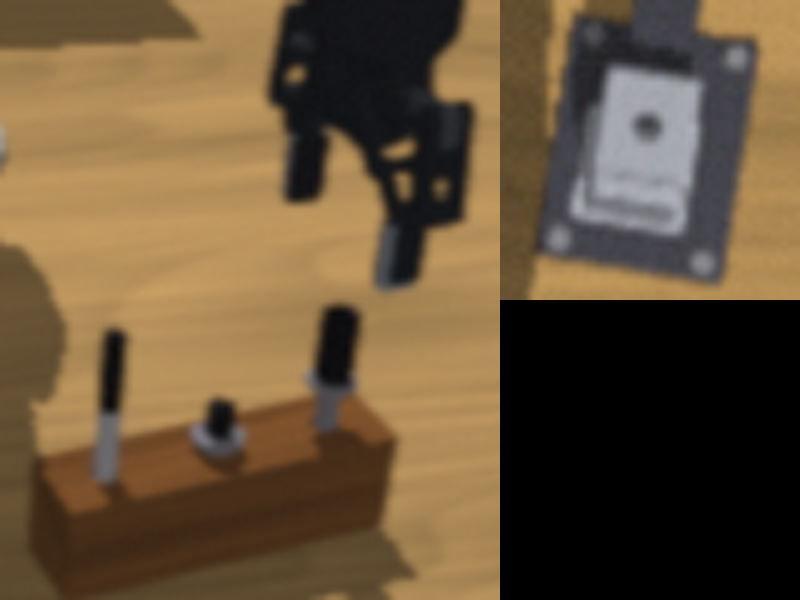

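The crop shows the knob centred at (338,345) between the open fingers. The upper lug's hole is now sunlit at (648,125).

```bash
python3 -m inch '{"delta_pos":[[0,0.025,0],[0,0.025,0],[0,0.02,0],[0,0.01,0],[0,0,0],[0,0,0]],"turn":[0,0,0,0,0,0]}'
python3 -m inch '{"delta_pos":[[0,0,0],[0,0,0],[0,0,0],[0,0,0],[0,0,0],[0,0,0],[0,0,0],[0,0,0],[0,0,0],[0,0,0],[0,0,0],[0,0,0],[0,0,0],[0,0,0]],"turn":[0,0,0,0,0,0,0,0,0,0,0,0,0,0]}' 1 60
python3 -c "
from h import *
print(crop('top',280,190,6,148,125.5,94),crop('top',280,190,6,148,125.5,90))
q=[(577,15),(757,42),(720,283),(540,250)]
print([crop('top',280,190,6,u-500,v,8) for u,v in q])"
```

```text
t: 4.2
tcp_pos: [469.9, 183.3, 97.0]
eef_rot: [0.543, -0.543, 0.453, -0.453]
wrist_force: [0.6, 0.2, 0.2]
width: 0.997
t: 5.37
tcp_pos: [470.0, 183.4, 96.8]
eef_rot: [0.543, -0.543, 0.453, -0.453]
wrist_force: [0.3, -0.1, 5.5]
width: 0.24
[ 514.2 -113.7] [ 514.7 -113.9]
[array([585.5, -83.6]), array([ 568.1, -177.9]), array([ 441.4, -153.2]), array([461.6, -59.9])]
```

```bash
python3 -m inch '{"delta_pos":[[0,-0.003,0],[0,-0.006,0],[0,-0.012,0],[0,-0.015,0],[0,-0.015,0],[0,-0.015,0],[0,-0.02,0],[0,-0.03,0],[0,-0.03,0],[0,-0.03,0],[0,-0.03,0],[0,-0.01,0],[0,0,0],[0,0,0]],"turn":[0,0,0,0,0,0,0,0,0,0,0,0,0,0]}'
python3 - <<'E'
from bench import ctrl
import cv2,numpy as np
from h import *
o=ctrl.get_obs();print(o["tcp_pos"],o["eef_rot"],o["wrist_force"],o["torque"])
s=ctrl.capture("scene")["frame"][:,:,::-1]
cv2.imwrite("pics/c3.png",cv2.resize(s[90:240,290:420],None,fx=4,fy=4,interpolation=cv2.INTER_CUBIC))
p=o["tcp_pos"]
for n,dz in(("tip if",-85),("flange top",-6),("knob top",34)):print(n,(proj("scene",p+[0,0,dz])-[290,90])*4)
E
```

```text
t: 6.53
tcp_pos: [468.9, 182.6, 258.1]
eef_rot: [-0.543, 0.543, -0.453, 0.453]
wrist_force: [-0.9, 0.2, -1.6]
width: 0.242
[468.90354153 182.6175228  258.11269977] [-0.54259829  0.54323526 -0.45286148  0.4532097 ] [-0.92264041  0.24478562 -1.58903496] [-0.00256788 -0.02401493  0.04738408]
tip if [277.2 348.4]
flange top [294.8 233.6]
knob top [304.4 170.8]
```

View pics/c3.png

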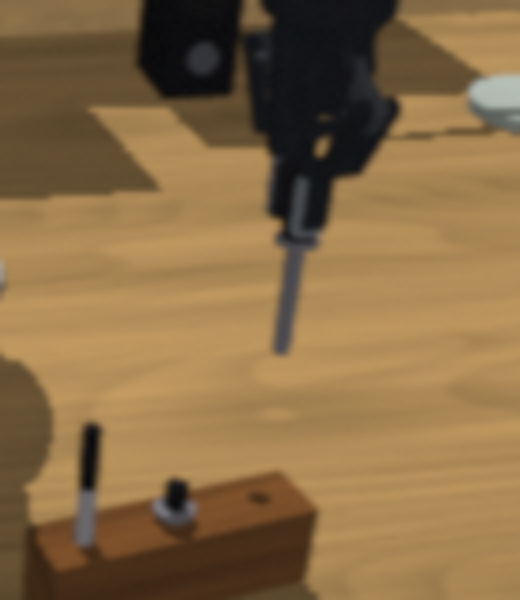

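The pin hangs upright in the jaws, with its flange at (297,240) and its tip at (281,353). The bystanders are unmoved.

```bash
python3 -m inch '{"delta_pos":[[0.02,0,0],[0.0444,0,-0.0012],[0.0444,0,-0.0012],[0.0444,0,-0.0012],[0.0444,0,-0.0012],[0.0444,0,-0.0012],[0.0444,0,-0.0012],[0.0444,0,-0.0012],[0.0444,0,-0.0012],[0.0244,0,-0.0012],[0,0.02,0],[0,0.03,0],[0,0.02,0],[0,0.014,0],[0,0,0],[0,0,0],[0,0,0],[0,0,0]],"turn":[0,0,0,0,0,0,0,0,0,0,0,0,0,0,0,0,0,0]}'
python3 - <<'E'
from bench import ctrl
import cv2,numpy as np
from h import *
o=ctrl.get_obs();print(o["tcp_pos"],o["eef_rot"],o["wrist_force"],o["torque"])
s=ctrl.capture("scene")["frame"][:,:,::-1];t=ctrl.capture("top")["frame"][:,:,::-1]
im=np.zeros((600,800,3),np.uint8)
im[:,:500]=cv2.resize(s[170:270,200:283],(500,600),interpolation=cv2.INTER_CUBIC)
im[:300,500:]=cv2.resize(t[190:240,280:330],(300,300),interpolation=cv2.INTER_CUBIC)
cv2.imwrite("pics/c4.png",im)
p=o["tcp_pos"]
for n,dz in(("tip86",-86),("flange",-8)):print(n,(proj("scene",p+[0,0,dz])-[200,170])*6)
print("hole rim",(proj("scene",[514.5,-114,94])-[200,170])*6)
E
```

```text
t: 8.08
tcp_pos: [515.9, -113.1, 196.2]
eef_rot: [0.543, -0.543, 0.452, -0.453]
wrist_force: [0.5, 0.2, -0.7]
width: 0.241
[ 515.94812804 -113.05755684  196.21105376] [ 0.5432914  -0.5428295   0.45237224 -0.45335411] [ 0.53011134  0.22596037 -0.69623826] [ 0.04640769 -0.00544746 -0.04784395]
tip86 [268.2 294.6]
flange [260.4 128.4]
hole rim [267.  325.2]
```

View pics/c4.png

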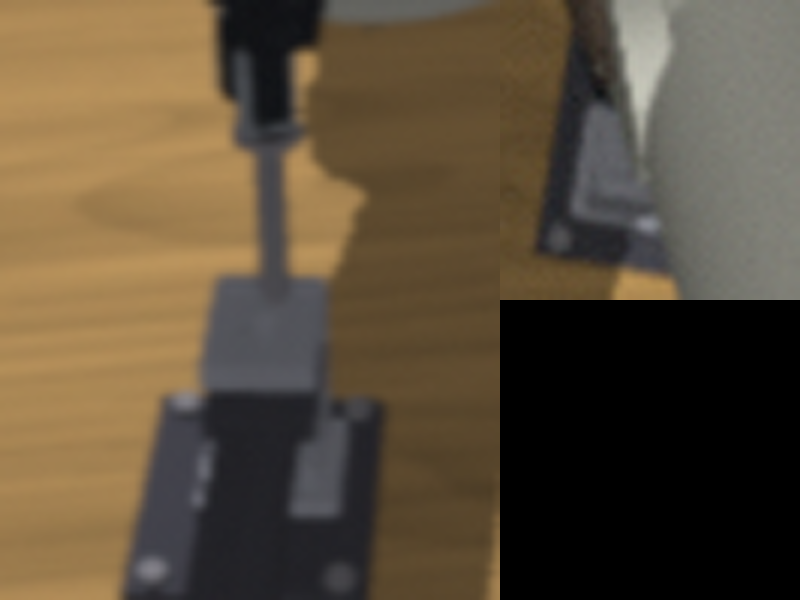

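The tip is at about (274,300) in the scene crop, just above the lug, whose hole is faint near (262,322). I'll boost the contrast there.

Run:
```python
from bench import ctrl
import cv2,numpy as np
f=np.mean([ctrl.capture("scene")["frame"][:,:,::-1].astype(float) for _ in range(4)],0)
g=f[200:245,225:265].mean(2);print(g.min(),g.max())
np.save("g.npy",g)
print(np.round(g[15:33,6:34]).astype(int))
a=np.clip((g-55)*255/70,0,255).astype(np.uint8)
cv2.imwrite("pics/c5.png",cv2.resize(a,None,fx=12,fy=12,interpolation=cv2.INTER_CUBIC))
```

```text
34.833333333333336 142.5
[[135 134 134 133 130 125 120 119 118 118 112  98  82  74  73  75  87 107
  119 122 122 123 123 117  99  78  71  71]
 [131 130 130 127 119 106  99  97  97  96  93  84  75  73  73  73  77  88
   96  98 100 102 103  96  83  74  73  72]
 [127 127 127 123 111  96  90  89  89  88  86  81  76  74  73  73  74  82
   87  88  88  89  90  84  75  72  71  71]
 [128 129 128 122 108  93  89  90  90  89  87  85  80  75  74  73  76  84
   89  89  89  89  85  78  72  70  69  69]
 [131 131 130 122 106  91  87  88  88  87  86  85  80  76  74  74  78  83
   86  87  87  86  81  75  70  68  68  69]
 [130 129 127 118 101  90  87  87  86  86  86  85  82  80  79  78  81  84
   85  86  86  85  81  76  72  71  72  72]
 [126 125 122 112  96  88  86  86  86  86  85  86  85  85  84  84  85  86
   85  86  86  84  81  77  73  72  72  72]
 [125 124 121 108  93  87  86  86  86  85  86  87  89  89  88  86  85  85
   86  86  85  84  80  76  72  71  71  70]
 [130 129 123 108  92  86  86  86  86  85  86  89  90  91  89  87  86  85
   86  86  85  84  80  75  71  69  69  69]
 [132 130 123 106  91 
[... 331 characters left out ...]
132 128 114  95  87  86  86  85  85  85  85  86  86  86  85  85  85  86
   86  86  84  79  72  70  71  71  70  70]
 [134 129 113  94  87  86  86  85  85  85  85  85  86  85  86  85  86  85
   86  86  84  76  68  67  68  69  69  69]
 [129 122 107  92  87  86  86  85  85  85  85  85  85  86  86  85  86  86
   86  86  83  75  66  66  68  68  68  69]
 [125 117 103  91  88  88  87  87  86  86  87  87  86  87  87  87  86  87
   88  87  84  74  65  66  69  69  70  70]
 [124 117 104  94  92  91  91  90  90  90  90  89  89  89  89  90  89  90
   90  89  84  73  64  68  70  71  71  71]
 [128 120 106  96  93  93  92  92  91  91  91  91  91  91  91  91  91  91
   91  91  86  73  66  71  72  72  72  72]]
```

View pics/c5.png

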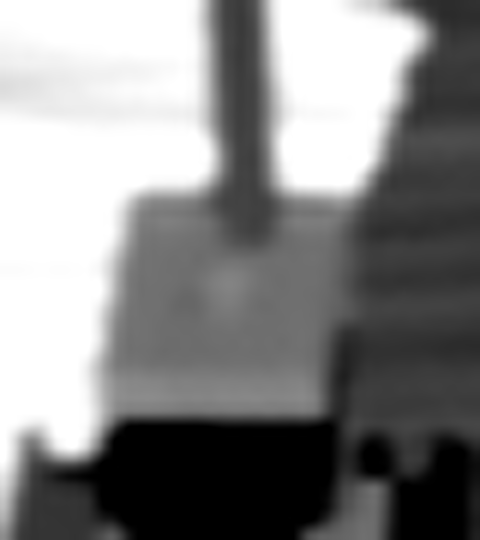

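Run:
```python
from h import *
print(at("scene",243.8,223.3,94),at("scene",244,224,94),at("top",304.5,210.5,94))
for dz in(-85,-87,-89):print(dz,proj("scene",[515.9,-111.5,196.2+dz]),proj("scene",[519.9,-111.5,196.2+dz]))
```

```text
[ 510.7 -115.4] [ 513.7 -115.2] [ 514.1 -114.4]
-85 [245.4 218.6] [245.5 219.6]
-87 [245.4 219.3] [245.6 220.3]
-89 [245.4 220. ] [245.6 221. ]
```

```bash
python3 -m inch '{"delta_pos":[[0.0041,0,-0.0035],[0,0.006,0],[0,0.006,0],[0,0.004,0],[0,0,0],[0,0,0],[0,0,0]],"turn":[0,0,0,0,0,0,0]}' | tr '\n' ' '; for i in 1; do python3 -m inch '{"delta_pos":[[0,0.002,0],[0,0.002,0],[0,0,0],[0,0,0]],"turn":[0,0,0,0]}'|tr '\n' ' '; done
```

```text
t: 8.97 tcp_pos: [513.2, -116.5, 183.2] eef_rot: [0.543, -0.543, 0.453, -0.453] wrist_force: [-0.4, 0.7, -1.5] width: 0.244 t: 9.3 tcp_pos: [513.2, -116.8, 180.3] eef_rot: [-0.543, 0.543, -0.453, 0.453] wrist_force: [-0.1, 0.2, -1.6] width: 0.237
```

```bash
python3 -m inch '{"delta_pos":[[0,0.0015,0],[0,0,0],[0,0,0]],"turn":[0,0,0]}'|tr '\n' ' '; python3 -m inch '{"delta_pos":[[0,0.0015,0],[0,0,0],[0,0,0]],"turn":[0,0,0]}'|tr '\n' ' '
```

```text
t: 9.55 tcp_pos: [513.2, -116.8, 179.2] eef_rot: [0.543, -0.543, 0.453, -0.453] wrist_force: [0.5, -1.2, -0.9] width: 0.24 t: 9.8 tcp_pos: [513.3, -116.8, 178.1] eef_rot: [0.543, -0.543, 0.453, -0.453] wrist_force: [1.4, 0.7, -0.9] width: 0.239
```

```bash
python3 -m inch '{"delta_pos":[[0,0.0015,0],[0,0,0],[0,0,0]],"turn":[0,0,0]}'|tr '\n' ' '
```

```text
t: 10.05 tcp_pos: [513.4, -116.8, 177.0] eef_rot: [0.543, -0.543, 0.453, -0.453] wrist_force: [0.5, -0.4, -1.5] width: 0.24
```

```bash
python3 -m inch '{"delta_pos":[[0,0.0015,0],[0,0,0],[0,0,0]],"turn":[0,0,0]}'|tr '\n' ' '; python3 -m inch '{"delta_pos":[[0,0.0015,0],[0,0,0],[0,0,0]],"turn":[0,0,0]}'|tr '\n' ' '
```

```text
t: 10.3 tcp_pos: [513.4, -116.9, 175.9] eef_rot: [0.543, -0.543, 0.453, -0.453] wrist_force: [1.2, -0.8, -0.4] width: 0.239 t: 10.55 tcp_pos: [513.4, -116.9, 174.7] eef_rot: [0.543, -0.543, 0.453, -0.453] wrist_force: [1.7, -1.7, -0.7] width: 0.239
```

```bash
python3 -m inch '{"delta_pos":[[0,0.002,0],[0,0,0],[0,0,0]],"turn":[0,0,0]}'|tr '\n' ' '
```

```text
t: 10.8 tcp_pos: [513.4, -116.9, 173.2] eef_rot: [0.543, -0.543, 0.453, -0.453] wrist_force: [2.8, -2.0, -1.1] width: 0.24
```

The tip is in the upper lug, and light side forces point toward +x, -y. I'll comply with them.

```bash
python3 -m inch '{"delta_pos":[[0.0015,0,0.001],[0,0.002,0],[0,0,0],[0,0,0]],"turn":[0,0,0,0]}'|tr '\n' ' '
```

```text
t: 11.13 tcp_pos: [513.7, -117.5, 171.4] eef_rot: [-0.543, 0.543, -0.453, 0.453] wrist_force: [0.9, -1.1, -1.5] width: 0.239
```

```bash
python3 -m inch '{"delta_pos":[[0,0.002,0],[0,0.002,0],[0,0,0],[0,0,0]],"turn":[0,0,0,0]}'|tr '\n' ' '
```

```text
t: 11.47 tcp_pos: [513.8, -117.6, 168.4] eef_rot: [-0.543, 0.543, -0.453, 0.453] wrist_force: [0.4, -0.9, -0.9] width: 0.238
```

```bash
python3 -m inch '{"delta_pos":[[0,0.003,0],[0,0.003,0],[0,0.003,0],[0,0.003,0],[0,0,0],[0,0,0]],"turn":[0,0,0,0,0,0]}'|tr '\n' ' '
```

```text
t: 11.97 tcp_pos: [513.9, -117.6, 159.4] eef_rot: [-0.543, 0.543, -0.453, 0.453] wrist_force: [0.4, 0.4, -1.8] width: 0.236
```

```bash
python3 -m inch '{"delta_pos":[[0,0.002,0],[0,0.002,0],[0,0,0],[0,0,0]],"turn":[0,0,0,0]}'|tr '\n' ' '
```

```text
t: 12.3 tcp_pos: [514.0, -117.7, 156.6] eef_rot: [-0.543, 0.543, -0.453, 0.453] wrist_force: [-0.1, -0.3, -2.3] width: 0.243
```

```bash
python3 -m inch '{"delta_pos":[[0,0.002,0],[0,0,0],[0,0,0]],"turn":[0,0,0]}'|tr '\n' ' '
```

```text
t: 12.55 tcp_pos: [514.0, -117.7, 155.1] eef_rot: [-0.543, 0.543, -0.453, 0.453] wrist_force: [0.0, -0.0, -1.1] width: 0.238
```

```bash
python3 -m inch '{"delta_pos":[[0,0.002,0],[0,0,0],[0,0,0]],"turn":[0,0,0]}'|tr '\n' ' '
```

```text
t: 12.8 tcp_pos: [514.0, -117.6, 153.6] eef_rot: [-0.543, 0.543, -0.453, 0.453] wrist_force: [0.7, 0.1, -1.3] width: 0.24
```

```bash
python3 -m inch '{"delta_pos":[[0,0.002,0],[0,0,0],[0,0,0]],"turn":[0,0,0]}'|tr '\n' ' '
```

```text
t: 13.05 tcp_pos: [514.0, -117.7, 152.1] eef_rot: [-0.543, 0.543, -0.453, 0.453] wrist_force: [-0.4, 0.0, -0.9] width: 0.238
```

```bash
python3 -m inch '{"delta_pos":[[0,0.002,0],[0,0,0],[0,0,0]],"turn":[0,0,0]}'|tr '\n' ' '
```

```text
t: 13.3 tcp_pos: [514.1, -117.7, 150.6] eef_rot: [-0.543, 0.543, -0.453, 0.453] wrist_force: [0.1, -0.6, -0.9] width: 0.235
```

```bash
python3 -m inch '{"delta_pos":[[0,0.002,0],[0,0.002,0],[0,0,0],[0,0,0]],"turn":[0,0,0,0]}'|tr '\n' ' '
```

```text
t: 13.63 tcp_pos: [514.2, -117.9, 147.6] eef_rot: [-0.543, 0.543, -0.453, 0.453] wrist_force: [-0.4, -1.5, -2.0] width: 0.244
```

```bash
python3 -m inch '{"delta_pos":[[0,0.002,0],[0,0.002,0],[0,0,0],[0,0,0]],"turn":[0,0,0,0]}'|tr '\n' ' '
```

```text
t: 13.97 tcp_pos: [514.2, -117.8, 144.6] eef_rot: [0.543, -0.543, 0.453, -0.453] wrist_force: [0.8, -1.3, -1.6] width: 0.24
```

```bash
python3 -m inch '{"delta_pos":[[0,0.002,0],[0,0.002,0],[0,0,0],[0,0,0]],"turn":[0,0,0,0]}'|tr '\n' ' '
```

```text
t: 14.3 tcp_pos: [514.1, -117.7, 141.6] eef_rot: [0.543, -0.543, 0.453, -0.453] wrist_force: [1.7, -2.5, -1.4] width: 0.239
```

```bash
python3 -m inch '{"delta_pos":[[0.0007,0,0.0003],[0,0.002,0],[0,0.002,0],[0,0.002,0],[0,0,0],[0,0,0]],"turn":[0,0,0,0,0,0]}'|tr '\n' ' '
```

```text
t: 14.8 tcp_pos: [514.3, -118.1, 137.0] eef_rot: [-0.543, 0.543, -0.453, 0.453] wrist_force: [-0.5, -1.2, -1.3] width: 0.242
```

```bash
python3 -m inch '{"delta_pos":[[0,0.002,0],[0,0.002,0],[0,0.002,0],[0,0,0],[0,0,0]],"turn":[0,0,0,0,0]}'|tr '\n' ' '
```

```text
t: 15.22 tcp_pos: [514.3, -118.1, 132.5] eef_rot: [-0.543, 0.543, -0.453, 0.453] wrist_force: [-0.1, -1.1, -2.1] width: 0.235
```

```bash
python3 -m inch '{"delta_pos":[[0,0.0015,0],[0,0.0015,0],[0,0,0],[0,0,0]],"turn":[0,0,0,0]}'|tr '\n' ' '
```

```text
t: 15.55 tcp_pos: [514.4, -118.1, 130.3] eef_rot: [-0.543, 0.543, -0.453, 0.453] wrist_force: [0.3, -0.6, -0.8] width: 0.237
```

```bash
python3 -m inch '{"delta_pos":[[0,0.0015,0],[0,0,0],[0,0,0]],"turn":[0,0,0]}'|tr '\n' ' '
```

```text
t: 15.8 tcp_pos: [514.4, -118.1, 129.3] eef_rot: [0.543, -0.543, 0.453, -0.453] wrist_force: [1.0, -1.2, -1.6] width: 0.241
```

```bash
python3 -m inch '{"delta_pos":[[0,0.0015,0],[0,0,0],[0,0,0]],"turn":[0,0,0]}'|tr '\n' ' '
```

```text
t: 16.05 tcp_pos: [514.4, -118.2, 128.1] eef_rot: [0.543, -0.543, 0.453, -0.453] wrist_force: [0.9, -0.8, -1.9] width: 0.241
```

```bash
python3 -m inch '{"delta_pos":[[0,0.0015,0],[0,0,0],[0,0,0]],"turn":[0,0,0]}'|tr '\n' ' '
```

```text
t: 16.3 tcp_pos: [514.4, -118.2, 127.0] eef_rot: [0.543, -0.543, 0.453, -0.453] wrist_force: [0.9, -0.6, -1.6] width: 0.242
```

```bash
python3 -m inch '{"delta_pos":[[0,0.0015,0],[0,0,0],[0,0,0]],"turn":[0,0,0]}'|tr '\n' ' '
```

```text
t: 16.55 tcp_pos: [514.4, -118.2, 125.8] eef_rot: [-0.543, 0.543, -0.453, 0.453] wrist_force: [1.4, -0.4, -1.6] width: 0.241
```

```bash
python3 -m inch '{"delta_pos":[[0,0.002,0],[0,0.002,0],[0,0,0],[0,0,0]],"turn":[0,0,0,0]}'|tr '\n' ' '
```

```text
t: 16.88 tcp_pos: [514.3, -118.2, 122.8] eef_rot: [-0.543, 0.543, -0.453, 0.453] wrist_force: [0.5, -0.3, -1.4] width: 0.239
```

```bash
python3 -m inch '{"delta_pos":[[0,0.002,0],[0,0.002,0],[0,0,0],[0,0,0]],"turn":[0,0,0,0]}'|tr '\n' ' '
```

```text
t: 17.22 tcp_pos: [514.4, -118.2, 119.8] eef_rot: [-0.543, 0.543, -0.453, 0.453] wrist_force: [-0.0, -0.5, -0.6] width: 0.24
```

```bash
python3 -m inch '{"delta_pos":[[0,0.002,0],[0,0.002,0],[0,0,0],[0,0,0]],"turn":[0,0,0,0]}'|tr '\n' ' '
```

```text
t: 17.55 tcp_pos: [514.4, -118.2, 116.8] eef_rot: [-0.543, 0.543, -0.453, 0.453] wrist_force: [-0.2, -0.7, -1.6] width: 0.242
```

```bash
python3 -m inch '{"delta_pos":[[0,0.002,0],[0,0.002,0],[0,0,0],[0,0,0]],"turn":[0,0,0,0]}'|tr '\n' ' '
```

```text
t: 17.88 tcp_pos: [514.3, -118.2, 113.8] eef_rot: [-0.543, 0.543, -0.453, 0.453] wrist_force: [1.0, -0.0, -2.1] width: 0.239
```

```bash
python3 -m inch '{"delta_pos":[[0,0.002,0],[0,0.002,0],[0,0,0],[0,0,0]],"turn":[0,0,0,0]}'|tr '\n' ' '
```

```text
t: 18.22 tcp_pos: [514.4, -118.2, 110.8] eef_rot: [-0.543, 0.543, -0.453, 0.453] wrist_force: [0.6, -1.1, -1.0] width: 0.238
```

```bash
python3 -m inch '{"delta_pos":[[0,0.0015,0],[0,0,0],[0,0,0]],"turn":[0,0,0]}'|tr '\n' ' '
```

```text
t: 18.47 tcp_pos: [514.4, -118.2, 109.8] eef_rot: [0.543, -0.543, 0.453, -0.453] wrist_force: [1.0, -0.4, -1.8] width: 0.24
```

```bash
python3 -m inch '{"delta_pos":[[0,0.0015,0],[0,0,0],[0,0,0]],"turn":[0,0,0]}'|tr '\n' ' '
```

```text
t: 18.72 tcp_pos: [514.4, -118.2, 108.6] eef_rot: [0.543, -0.543, 0.453, -0.453] wrist_force: [0.6, 0.1, -1.3] width: 0.241
```

```bash
python3 -m inch '{"delta_pos":[[0,0.001,0],[0,0,0],[0,0,0]],"turn":[0,0,0]}'|tr '\n' ' '
```

```text
t: 18.97 tcp_pos: [514.4, -118.1, 107.9] eef_rot: [0.543, -0.543, 0.453, -0.453] wrist_force: [0.7, -0.9, -1.3] width: 0.236
```

```bash
python3 -m inch '{"delta_pos":[[0,0.001,0],[0,0,0],[0,0,0]],"turn":[0,0,0]}'|tr '\n' ' '
```

```text
t: 19.22 tcp_pos: [514.4, -118.2, 107.1] eef_rot: [0.543, -0.543, 0.453, -0.453] wrist_force: [0.5, -2.0, -1.7] width: 0.242
```

```bash
python3 -m inch '{"delta_pos":[[0,0.001,0],[0,0,0],[0,0,0]],"turn":[0,0,0]}'|tr '\n' ' '
```

```text
t: 19.47 tcp_pos: [514.4, -118.2, 106.4] eef_rot: [0.543, -0.543, 0.453, -0.453] wrist_force: [0.0, -0.5, -2.1] width: 0.238
```

```bash
python3 -m inch '{"delta_pos":[[0,0.001,0],[0,0,0],[0,0,0]],"turn":[0,0,0]}'|tr '\n' ' '
```

```text
t: 19.72 tcp_pos: [514.5, -118.2, 105.9] eef_rot: [-0.543, 0.543, -0.453, 0.453] wrist_force: [0.2, -0.6, 2.8] width: 0.239
```

```bash
python3 -m inch '{"delta_pos":[[0,0.0006,0],[0,0,0],[0,0,0]],"turn":[0,0,0]}'|tr '\n' ' '
```

```text
t: 19.97 tcp_pos: [514.6, -118.2, 105.9] eef_rot: [-0.543, 0.543, -0.453, 0.453] wrist_force: [-2.3, -0.3, 7.2] width: 0.24
```

The flange is home: it stopped at TCP z 105.9, and the force rose to 7 N. Releasing and withdrawing.

```bash
python3 -m inch '{"delta_pos":[[0,0,0],[0,0,0],[0,0,0],[0,0,0],[0,0,0],[0,0,0],[0,0,0],[0,0,0],[0,0,0],[0,0,0],[0,0,0],[0,0,0]],"turn":[0,0,0,0,0,0,0,0,0,0,0,0]}' -1|tr '\n' ' '
python3 -m inch '{"delta_pos":[[0,-0.01,0],[0,-0.02,0],[0,-0.03,0],[0,-0.03,0],[0,-0.03,0],[0,-0.03,0],[0,0,0],[-0.04,0,0],[-0.04,0,0],[-0.04,0,0],[-0.04,0,0],[-0.04,0,0],[-0.04,0,0],[-0.04,0,0],[-0.04,0,0],[0,0,0],[0,0,0]],"turn":[0,0,0,0,0,0,0,0,0,0,0,0,0,0,0,0,0]}'|tr '\n' ' '
python3 - <<'E'
from bench import ctrl
import cv2,numpy as np
from h import *
o=ctrl.get_obs();print(o["wrist_force"])
s=ctrl.capture("scene")["frame"][:,:,::-1];t=ctrl.capture("top")["frame"][:,:,::-1]
im=np.zeros((600,800,3),np.uint8)
im[:,:500]=cv2.resize(s[170:270,200:283],(500,600),interpolation=cv2.INTER_CUBIC)
im[:300,500:]=cv2.resize(t[190:240,280:330],(300,300),interpolation=cv2.INTER_CUBIC)
im[300:525,500:]=cv2.resize(s,(300,225))
cv2.imwrite("pics/c6.png",im)
for z in (94,98,138):print(z,(proj("scene",[514.5,-115.5,z])-[200,170])*6)
E
```

```text
t: 20.97 tcp_pos: [514.5, -118.2, 105.3] eef_rot: [0.543, -0.543, 0.453, -0.453] wrist_force: [-0.5, 0.9, 0.7] width: 1.003 t: 22.38 tcp_pos: [470.7, 120.1, 218.1] eef_rot: [0.544, -0.544, 0.452, -0.452] wrist_force: [-0.5, -1.1, 0.1] width: 1.004 [-0.51979898 -1.13158058  0.11332167]
94 [263.4 325.2]
98 [263.4 317.4]
138 [259.2 235.8]
```

View pics/c6.png

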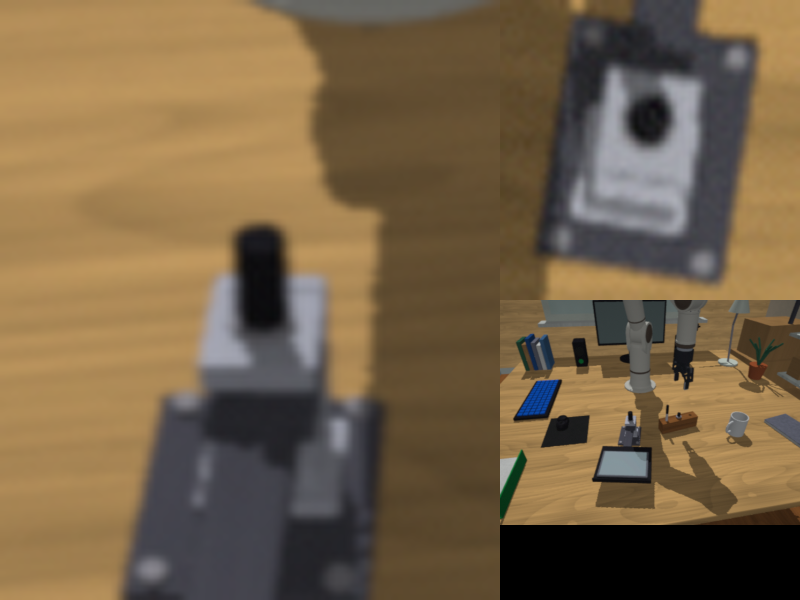

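The pin stands home: knob top at (260,235) against (259,236) predicted, and knob base at about (264,322). The bystanders are where they were and the gripper is clear. Handing in.

```bash
python3 -c "
from bench import ctrl
print(ctrl.job_done())"
```

```text
the job is handed in; nothing more can be done
None
```

The long pin is out of the block and threaded through the upper lug, arm and lower lug. Its flange rests on the upper lug, and I have let go of it. The job was handed in at about 22.5 s of the 72 s allowed.

- **Forces:** readings at the end of each move peaked at about 7 N vertically, when the flange seated, and about 3 N sideways. Force was not read during the moves.
- **Seating:** the flange stopped with the TCP at z = 105.9 mm, where I expected it. The last scene picture put the knob's top within about 1 crop pixel (roughly 0.5 mm) of the predicted fully-home position, and the pin upright.
- **Surroundings:** the bystanders looked unmoved in that picture. The gripper was open, clear of everything, and about 240 mm away.
- **Disagreement:** the two cameras differed by about 1.5 mm on where the hole lies across the bracket (y). I aimed mostly by the scene camera, then moved about 1.4 mm to ease the light side force; nothing jammed.

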